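# Square a workpiece into the corner fence

## Robot

A 6-joint arm with a two-finger parallel gripper is mounted at the origin on a cart in front of the work surface, level with it; the furniture and walls round the work are solid. World frame = base frame: x ahead of the robot, y to its left, z up, the work surface at z = 0. Lengths are in m, angles in rad, forces in N, time in s.
With the tool pointing down it reaches from about 0.375 to 0.9 m from the base axis. Payload 3.1 kg.
Tool frame: the origin (TCP) lies at the very end of the fingers, on their centre line; the grasp point (between the pads) lies 19 mm behind it; z points along the fingers, y is the line along which they close (so a half turn about z gives the same grasp; the last joint's range is limited). The gripper opens to 87 mm and grips with 3 to 60 N. Pads are 19 mm wide; open, the fingers measure 117 mm over their backs; the gripper's body (75 mm by 190 mm) begins 51 mm behind the grasp point.
Start: joints at [1.062, 0.527, 1.433, -0, 1.181, -0.178], TCP at [0.202, 0.591, 0.223] pointing down, gripper open.
Joint ranges: [-3.08, 3.08], [-0.75, 2.2], [0.22, 2.44], [-1.43, 4.57], [0, 2.65], [-2.85, 2.85]. Speed limits (rad/s): [2.79, 2.79, 3.14, 3.14, 3.14, 3.14].

## Interface

Orientations are given as a unit quaternion [x, y, z, w].
In Python, from rig import status, viewer, robot gives the robot as it stands.
- The arm moves only by the tool arm_command, never from a script. Its arguments are lists of equal length, an entry for each row: "delta_rot": the turn, a rotation vector about the tool's x, y, z in degrees, a list of three; "delta_pos": the shift along the tool's x, y, z in m, a list of three; "gripper": the closure, from -1 (fully open) to 1 (shut). In form: {"delta_rot": [[rx, ry, rz], ...], "delta_pos": [[dx, dy, dz], ...], "gripper": [gripper, ...]}. A call has 1 to 12 rows; each row is the pose to reach, as a shift and turn from the pose commanded when the call began, along the tool's axes at that moment; what a row does not reach only later rows make up. A row lasts 1/12 s, in which the tool goes at most 41.7 mm and 7.16 degrees, less where a joint would pass 70% of its speed; a pose out of reach is approached as far as the arm can. A call with a gripper value outside its range is refused whole. The fingers move at their own pace and stop on an object; "grip_force" is the grip in N (left out, the last holds). Time passes only in rows, so rows that repeat a pose let the fingers close. It gives the time, the measured TCP pose, the force, the opening and the grip force at its end, in the units of the state.
- status.get_obs(): the state, without advancing time (a new reading comes with each control period).
- viewer.camera(name): name is "side" or "top" or "wrist"; returns a dict with "pixels" (420x560x3 uint8, blue, green, red), "fx", "fy", "cx", "cy" (pixels), "pose" (4x4, takes a point from camera to world coordinates); the wrist camera has in their place "mount" (4x4, takes a point from camera to tool coordinates, whose origin is the TCP and whose axes are the flange's). Camera axes: x right, y down, z forward; pixel columns grow to the right and rows downward; lengths in m; the calibration is good to about 2 mm. A picture is of the moment at which its call begins: read the wrist's pose just before it. There is no depth.
- robot.hand_in(): hands the job in; it is judged then, once.
The state is a dict: "time": time; "q": joint angles; "joint_velocities": joint speeds; "joint_torque": joint torques, N m; "position": TCP position; "tool_rot": TCP orientation; "ft_force": force on the tool from outside, world axes, zero at the start; "moment": the same for the moment, N m; "grip_width": finger opening in m; "grip_force": force on a finger pad.
Only numpy, scipy, OpenCV 4.12 (cv2) and the standard library are available. Lean on these libraries where they do the work, as an engineer would, in place of code of your own. Each camera call takes 0.05 s, during which the arm holds its last target. There are 200 camera calls.

## Task

Push the dark wood workpiece gently across the bench, with your fingertips or the outside of the fingers, into the inner corner of the L-shaped fence, so that its long side lies flush against the long pale rail and its end butts against the short stop. Do not grip or lift it, and leave the other things on the bench where they are.

Things in the scene. Friction and masses are not known exactly. Their poses are not given: they have to be found in the camera images.
- fence: L-shaped wood fence fixed to the bench, 28 mm high (black knob on the stop: 47). Origin: inner corner at bench level. Long pale rail: face is the plane x = 0, body x 0 to 32, y -290 to 35 mm. Short darker stop: face is the plane y = 0, body y 0 to 35, x -126 to 0 mm. The workpiece belongs at negative x and y. +x points away from the robot and somewhat left, +y left and somewhat back to it.
- workpiece: dark brown loose wood bar, 45 x 160 x 20 mm, flat on the bench, about 0.1 kg. Origin: centre of its underside; y along its length, x across, z up. Starts on the robot's side of the rail, askew and short of the stop. Home: centre at x = -22.5, y = -80 mm of the fence, length parallel to the rail.
- sander (a point): the bench point under the middle of a dark palm sander that stands fast to the right of the work, about 100 x 184 x 140 mm high; it does not move: steer clear of it.
- plane: bystander: loose block plane, grey metal with a yellow-brown cap, 45 x 150 x 52 mm, to the right of the sander; origin at the centre of its underside, y along its length. Leave alone.
- light_block: bystander: loose pale wood block 50 x 110 x 35 mm, near the front edge, before the sander; origin at the centre of its underside, y along its length. Leave alone.
- chisel: bystander: loose chisel with a yellow handle, 29 x 262 x 29 mm, lying near the front edge at the left; origin at the centre of its underside, y along its length. Leave alone.
- tape_roll: bystander: loose roll of masking tape, 101 mm across, 24 mm high, lying flat near the front edge at the right; origin at the centre of its underside. Leave alone.
Things that resemble listed ones, but are neither listed nor needed, are in the scene too. Leave any turquoise look-alike of the workpiece alone.

How it is judged:
At the end, for the whole second after the job is handed in: The workpiece lies flat and still in the inner corner of the fence: its side within 3 mm of the rail and parallel to it within 0.025 rad, its end within 3 mm of the stop; every bystander within 20 mm of where it started (x of workpiece in the frame of fence between -0.0255 and -0.018 m and y of workpiece in the frame of fence between -0.083 and -0.075 m and angle between the y axis of workpiece and the y axis of fence, either way round below 0.025 rad and height (world z) of workpiece below 0.004 m and angle between workpiece's own z axis and vertical below 0.05 rad and linear speed of workpiece below 0.01 m/s and distance of each of plane, light_block, chisel, tape_roll from where it was at the start of the episode below 0.02 m); the robot touches nothing.
It fails at once if the dark workpiece is lifted off the bench (height (world z) of workpiece above 0.012 m).
It fails at once if the dark workpiece is tipped (angle between workpiece's own z axis and vertical above 0.2 rad).
It fails at once if the workpiece is squeezed or shoved with more than 35 N (contact force between the fingers and workpiece above 35 N).
It fails at once if a bystander (plane, pale block, chisel or tape roll) is moved more than 20 mm (distance of any of plane, light_block, chisel, tape_roll from where it was at the start of the episode above 0.02 m).
It also fails if it takes over 38 s, if anything falls off the work surface, if the arm or the gripper's body presses on something with over 40 N, if the wrist force passes 120 N, or if a joint passes its speed limit or range.

## Working session

There is one attempt and no reset: what is moved stays moved. The work goes in short steps, Python scripts to look and compute and a tool call to move; the robot and the scene stay as the last step left them, time stands still between calls to the robot, and variables do not carry over. Pictures are saved under pics/ and viewed, at most 10 in all, crops included, and the job is handed in when it is done.

Besides the shell and the picture viewer there is one more tool, called as name(argument=value, ...), one argument or row to a line, values as JSON. arm_command: Moves the arm, as the interface text tells. Its arguments: {"type":"object","properties":{"delta_rot":{"type":"array","items":{"type":"array","items":{"type":"number"}}},"delta_pos":{"type":"array","items":{"type":"array","items":{"type":"number"}}},"gripper":{"type":"array","items":{"type":"number"}},"grip_force":{"type":"number"}},"required":["delta_rot","delta_pos","gripper"]}

```bash
mkdir -p pics; ls; cat > h.py <<'E'
import numpy as np,cv2
from scipy.spatial.transform import Rotation as R
from rig import status,viewer,robot
def cam(name):
    o=status.get_obs(); c=viewer.camera(name)
    if name=="wrist":
        T=np.eye(4);T[:3,:3]=R.from_quat(o["tool_rot"]).as_matrix();T[:3,3]=o["position"]
        c["pose"]=T@np.array(c["mount"])
    return c
def px2w(c,u,v,z=0):
    P=np.array(c["pose"]);d=P[:3,:3]@np.array([(u-c["cx"])/c["fx"],(v-c["cy"])/c["fy"],1])
    return P[:3,3]+d*(z-P[2,3])/d[2]
def w2px(c,p):
    q=np.linalg.inv(np.array(c["pose"]))@np.append(p,1)
    return np.array([c["fx"]*q[0]/q[2]+c["cx"],c["fy"]*q[1]/q[2]+c["cy"]])
E
python3 - <<'E'
from h import *
import pickle
o=status.get_obs();print(o["time"],o["position"],o["tool_rot"])
for n in("top","side"):
    c=cam(n);cv2.imwrite(f"pics/{n}0.png",c["pixels"]);pickle.dump(c,open(n+"0.pkl","wb"));print(n,np.round(c["pose"],3).tolist(),c["fx"])
E
```

```text
pics
0.0 [0.20204507 0.59068317 0.2215966 ] [ 1.64149028e-01  9.86434987e-01 -9.97617669e-04 -3.42803295e-04]
top [[-0.027, -0.984, 0.174, 0.272], [-1.0, 0.025, -0.015, 0.029], [0.01, -0.174, -0.985, 1.492], [0.0, 0.0, 0.0, 1.0]] 505.25211881566776
side [[-1.0, 0.009, 0.017, 0.521], [-0.007, 0.652, -0.758, 0.755], [-0.018, -0.758, -0.652, 0.673], [0.0, 0.0, 0.0, 1.0]] 409.6570588331942
```

View pics/top0.png

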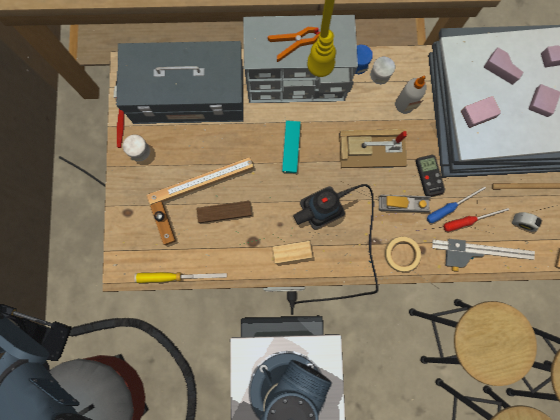

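View pics/side0.png

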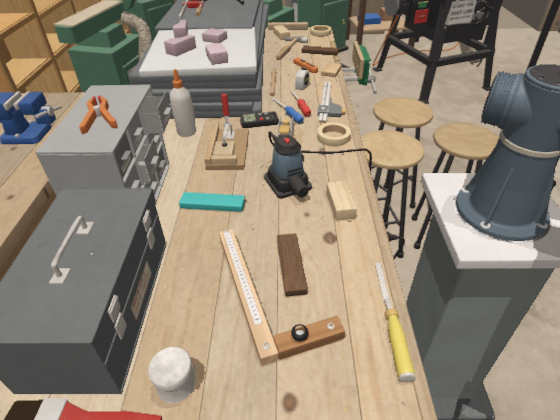

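The top view shows the dark workpiece at about (224,212), with the fence inner corner near (163,202). Candidates for the workpiece are the dark bar (224,212), the turquoise bar (291,147), the pale block (293,252) and the brown stop (162,222). I choose the dark bar and will check it in a crop.

```bash
python3 - <<'E'
import cv2
a=cv2.imread("pics/side0.png")[215:375,190:390]
cv2.imwrite("pics/sc.png",cv2.resize(a,None,fx=3.7,fy=3.7,interpolation=cv2.INTER_CUBIC))
a=cv2.imread("pics/top0.png")[150:250,140:300]
cv2.imwrite("pics/tc.png",cv2.resize(a,None,fx=5,fy=5,interpolation=cv2.INTER_CUBIC))
E
```

```text
(no output)
```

View pics/sc.png

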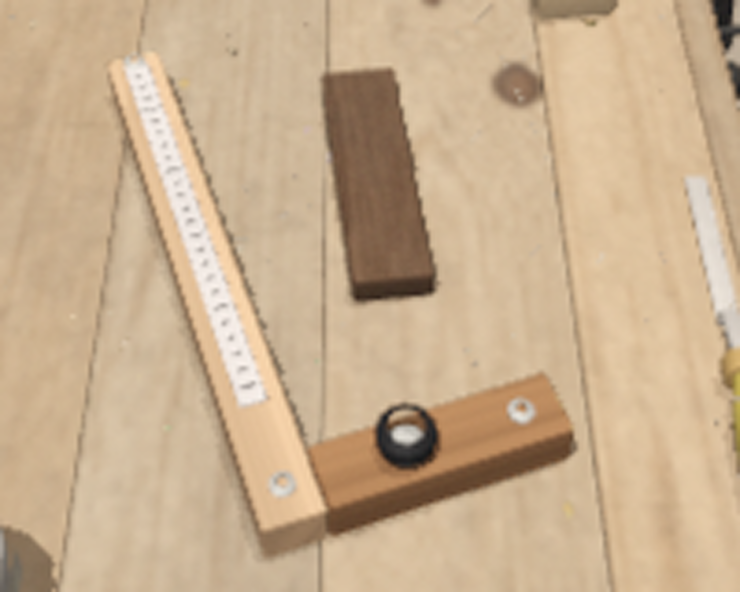

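View pics/tc.png

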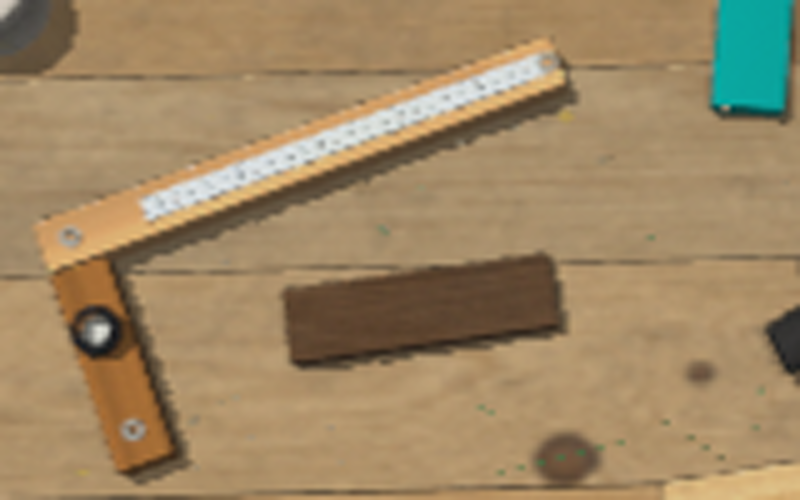

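Both crops confirm the dark bar. In the side crop its top corners are at (323,73), (393,69), (434,277) and (354,283); the fence inner corner top is at (312,447), the rail's right top edge starts at (158,53) and the stop's end is at (545,374).

```bash
python3 - <<'E'
from h import *
import pickle
s=pickle.load(open("side0.pkl","rb"));t=pickle.load(open("top0.pkl","rb"))
S=lambda u,v,z:px2w(s,u/3.7+190,v/3.7+215,z)
T=lambda u,v,z:px2w(t,u/5+140,v/5+150,z)
def show(l,F):
    for n,u,v,z in l: print(n,np.round(F(u,v,z)*1000)[:2])
print("side");show([("corner",312,447,.028),("railfar",158,53,.028),("railend near",327,512,.028),("stop end",545,374,.028),("w1",323,73,.02),("w2",393,69,.02),("w3",434,277,.02),("w4",354,283,.02)],S)
print("top");show([("corner",112,257,.028),("railfar",566,80,.028),("railfartop",548,38,.028),("stopend",176,455,.028),("w1",548,255,.02),("w2",560,327,.02),("w3",293,362,.02),("w4",285,288,.02)],T)
for n,c in(("sander",(322,208)),("block",(293,252)),("chisel tip",(227,276))):print(n,np.round(px2w(t,*c,0)*1000))
E
```

```text
side
corner [545. 356.]
railfar [645.  85.]
railend near [538. 390.]
stop end [430. 316.]
w1 [543.  95.]
w2 [501.  92.]
w3 [482. 250.]
w4 [525. 254.]
top
corner [546. 350.]
railfar [647.  81.]
railfartop [673.  92.]
stopend [429. 311.]
w1 [543.  94.]
w2 [499.  88.]
w3 [483. 245.]
w4 [527. 250.]
sander [ 519. -121.    0.]
block [390. -30.   0.]
chisel tip [325. 165.   0.]
```

arm_command(
  delta_rot=[
    [0, 0, -6.5],
    [0, 0, -13],
    [0, 0, -19.5],
    [0, 0, -26],
    [0, 0, -32.5],
    [0, 0, -39],
    [0, 0, -39],
    [0, 0, -39],
    [0, 0, -39],
    [0, 0, -39],
    [0, 0, -39],
    [0, 0, -39],
  ],
  delta_pos=[
    [-0.028, -0.025, 0],
    [-0.057, -0.05, 0],
    [-0.085, -0.075, 0.01],
    [-0.113, -0.1, 0.02],
    [-0.142, -0.125, 0.03],
    [-0.17, -0.15, 0.04],
    [-0.198, -0.175, 0.05],
    [-0.227, -0.2, 0.06],
    [-0.255, -0.225, 0.07],
    [-0.283, -0.25, 0.08],
    [-0.312, -0.275, 0.09],
    [-0.34, -0.3, 0.1],
  ],
  gripper=[-1, -1, -1, -1, -1, -1, -1, -1, -1, -1, -1, -1],
)

```text
time: 1.1
position: [0.4275, 0.1957, 0.122]
tool_rot: [-0.175, 0.985, 0.0, -0.0]
ft_force: [-0.2, 0.6, 1.0]
grip_width: 0.0873
grip_force: 0.0
```

arm_command(
  delta_rot=[
    [0, 0, 0],
    [0, 0, 0],
    [0, 0, 0],
    [0, 0, 0],
    [0, 0, 0],
    [0, 0, 0],
    [0, 0, 0],
  ],
  delta_pos=[
    [0, -0.03, 0],
    [0, -0.055, 0.02],
    [0, -0.055, 0.05],
    [0, -0.055, 0.08],
    [0, -0.055, 0.1],
    [0, -0.055, 0.113],
    [0, -0.055, 0.113],
  ],
  gripper=[-1, -1, -1, -1, -1, -1, -1],
)

```text
time: 1.68
position: [0.4441, 0.1453, 0.007]
tool_rot: [-0.174, 0.985, 0.0, -0.003]
ft_force: [0.1, 0.2, -0.2]
grip_width: 0.0868
grip_force: 0.0
```

```bash
python3 - <<'E'
from h import *
o=status.get_obs();print(o["time"],o["position"],o["ft_force"])
w=cam("wrist");s=cam("side")
cv2.imwrite("pics/a.png",np.hstack([cv2.resize(w["pixels"],(400,300)),cv2.resize(s["pixels"][200:380,170:410],(400,300))]))
E
```

```text
1.6833 [0.44408853 0.1453097  0.00702074] [ 0.06776387  0.1551842  -0.15486781]
```

View pics/a.png

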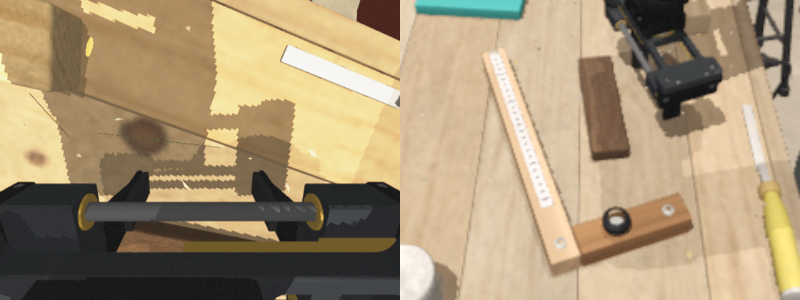

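The side view shows the gripper beside the bar with the fingers on the robot's side; the wrist view shows the bar ahead and clear bench around. Now I'll push sideways.

arm_command(
  delta_rot=[
    [0, 0, 0],
    [0, 0, 0],
    [0, 0, 0],
    [0, 0, 0],
    [0, 0, 0],
    [0, 0, 0],
    [0, 0, 0],
    [0, 0, 0],
    [0, 0, 0],
    [0, 0, 0],
    [0, 0, 0],
    [0, 0, 0],
  ],
  delta_pos=[
    [-0.006, 0, 0],
    [-0.012, 0, 0],
    [-0.018, 0, 0],
    [-0.024, 0, 0],
    [-0.03, 0, 0],
    [-0.036, 0, 0],
    [-0.042, 0, 0],
    [-0.048, 0, 0],
    [-0.054, 0, 0],
    [-0.06, 0, 0],
    [-0.066, 0, 0],
    [-0.072, 0, 0],
  ],
  gripper=[-1, -1, -1, -1, -1, -1, -1, -1, -1, -1, -1, -1],
)

```text
time: 2.78
position: [0.5136, 0.1706, 0.0094]
tool_rot: [-0.175, 0.985, 0.0, -0.0]
ft_force: [-0.2, -0.4, 0.8]
grip_width: 0.0871
grip_force: 0.5
```

arm_command(
  delta_rot=[
    [0, 0, 0],
    [0, 0, 0],
    [0, 0, 0],
    [0, 0, 0],
    [0, 0, 0],
    [0, 0, 0],
    [0, 0, 0],
  ],
  delta_pos=[
    [-0.006, 0, 0],
    [-0.012, 0, 0],
    [-0.018, 0, 0],
    [-0.022, 0, 0],
    [-0.026, 0, 0],
    [-0.028, 0, 0],
    [-0.028, 0, 0],
  ],
  gripper=[-1, -1, -1, -1, -1, -1, -1],
)

```text
time: 3.37
position: [0.5405, 0.1803, 0.0096]
tool_rot: [-0.175, 0.985, -0.0, 0.001]
ft_force: [-0.3, -0.7, -0.7]
grip_width: 0.0872
grip_force: 0.0
```

```bash
python3 - <<'E'
from h import *
import pickle
o=status.get_obs();print(o["time"],o["position"],o["ft_force"])
s=cam("side");pickle.dump(s,open("side1.pkl","wb"))
cv2.imwrite("pics/b.png",cv2.resize(s["pixels"][215:375,190:390],None,fx=3.7,fy=3.7,interpolation=cv2.INTER_CUBIC))
E
```

```text
3.3667 [0.54049423 0.18028228 0.00960065] [-0.29017066 -0.69622381 -0.69037379]
```

View pics/b.png

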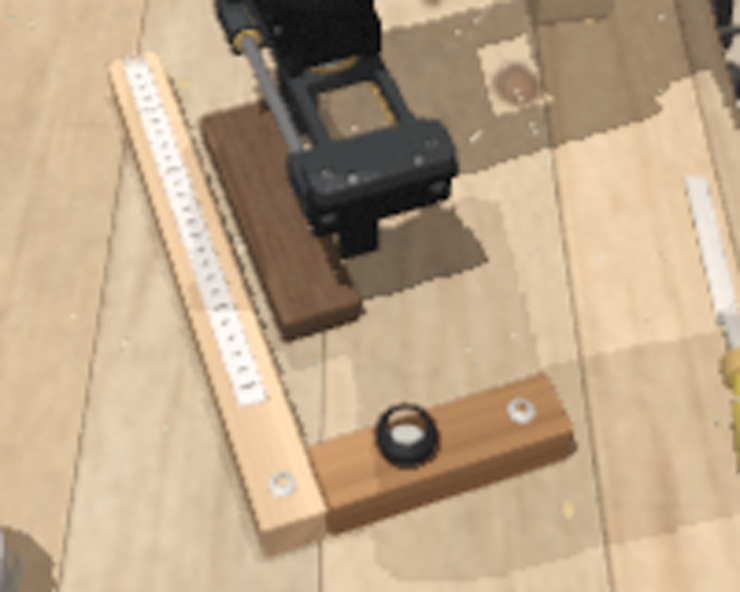

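```bash
cat >> h.py <<'E'
a=np.deg2rad(20);EX=np.array([np.cos(a),np.sin(a)]);EY=np.array([-EX[1],EX[0]]);C=np.array([.5455,.353])
def f(p): d=np.array(p)[:2]-C;return np.round(1000*np.array([d@EX,d@EY]),1)
E
python3 - <<'E'
from h import *
import pickle
s=pickle.load(open("side1.pkl","rb"))
for u,v,z in((203,118,.02),(285,325,.02),(360,298,.02),(312,447,.028),(158,53,.028),(545,374,.028)): print(f(px2w(s,u/3.7+190,v/3.7+215,z)))
print(f(status.get_obs()["position"]))
E
```

```text
[ -10.9 -230.7]
[-10.4 -73.5]
[-52.8 -76. ]
[1.  3.2]
[   1.5 -285.7]
[-120.7    4.8]
[ -64.1 -160.5]
```

arm_command(
  delta_rot=[
    [0, 0, 0],
    [0, 0, 0],
    [0, 0, 0],
    [0, 0, 0],
    [0, 0, 0],
    [0, 0, 0],
    [0, 0, 0],
    [0, 0, 0],
    [0, 0, 0],
    [0, 0, 0],
    [0, 0, 0],
    [0, 0, 0],
  ],
  delta_pos=[
    [0.008, 0, 0],
    [0.016, 0, 0],
    [0.016, 0, -0.03],
    [0.016, 0, -0.06],
    [0.005, -0.03, -0.06],
    [-0.01, -0.06, -0.06],
    [-0.022, -0.09, -0.06],
    [-0.032, -0.113, -0.06],
    [-0.032, -0.113, -0.06],
    [-0.032, -0.113, -0.03],
    [-0.032, -0.113, 0],
    [-0.032, -0.113, 0],
  ],
  gripper=[-1, -1, -1, 1, 1, 1, 1, 1, 1, 1, 1, 1],
  grip_force=10,
)

```text
time: 4.42
position: [0.6027, 0.085, 0.0045]
tool_rot: [-0.174, 0.985, 0.001, -0.006]
ft_force: [0.0, 0.2, -1.4]
grip_width: 0.035
grip_force: 0.0
```

arm_command(
  delta_rot=[
    [0, 0, 0],
    [0, 0, 0],
    [0, 0, 0],
    [0, 0, 0],
    [0, 0, 0],
    [0, 0, 0],
    [0, 0, 0],
    [0, 0, 0],
  ],
  delta_pos=[
    [0, 0.005, 0],
    [0, 0.01, 0],
    [0, 0.016, 0],
    [0, 0.022, 0],
    [0, 0.028, 0],
    [0, 0.034, 0],
    [0, 0.04, 0],
    [0, 0.04, 0],
  ],
  gripper=[1, 1, 1, 1, 1, 1, 1, 1],
)

```text
time: 5.08
position: [0.5943, 0.1239, 0.01]
tool_rot: [-0.175, 0.985, 0.0, 0.0]
ft_force: [-0.3, 0.6, 0.3]
grip_width: 0.0005
grip_force: 0.0
```

```bash
python3 - <<'E'
from h import *
import pickle
o=status.get_obs();print(o["time"],f(o["position"]),o["ft_force"],o["grip_width"])
s=cam("side");pickle.dump(s,open("side2.pkl","wb"))
cv2.imwrite("pics/c.png",cv2.resize(s["pixels"][215:375,190:390],None,fx=3.7,fy=3.7,interpolation=cv2.INTER_CUBIC))
E
```

```text
5.0833 [ -32.5 -232. ] [-0.25513179  0.60354112  0.25580039] 0.0005326748625136319
```

View pics/c.png

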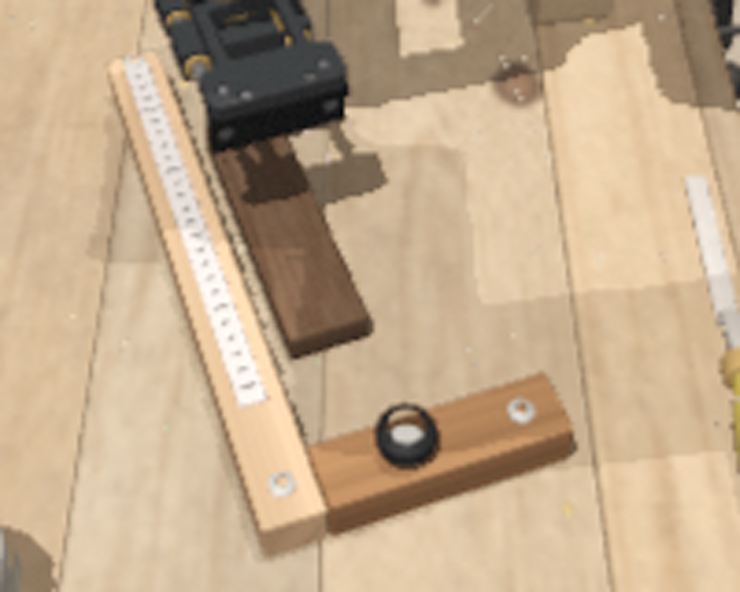

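The bar follows straight: its stop-side corners are now at (293,342) and (370,318), clear of the rail. I'll keep pushing along the rail.

arm_command(
  delta_rot=[
    [0, 0, 0],
    [0, 0, 0],
    [0, 0, 0],
    [0, 0, 0],
    [0, 0, 0],
    [0, 0, 0],
    [0, 0, 0],
    [0, 0, 0],
    [0, 0, 0],
    [0, 0, 0],
    [0, 0, 0],
  ],
  delta_pos=[
    [0, 0.005, 0],
    [0, 0.01, 0],
    [0, 0.015, 0],
    [0, 0.02, 0],
    [0, 0.025, 0],
    [0, 0.03, 0],
    [0, 0.035, 0],
    [0, 0.04, 0],
    [0, 0.044, 0],
    [0, 0.047, 0],
    [0, 0.047, 0],
  ],
  gripper=[1, 1, 1, 1, 1, 1, 1, 1, 1, 1, 1],
)

```text
time: 6.05
position: [0.5781, 0.1675, 0.0095]
tool_rot: [-0.175, 0.985, 0.0, -0.0]
ft_force: [0.2, 0.7, 0.5]
grip_width: 0.0007
grip_force: 0.0
```

```bash
python3 - <<'E'
from h import *
import pickle
o=status.get_obs();print(o["time"],f(o["position"]),o["ft_force"])
s=cam("side");pickle.dump(s,open("side3.pkl","wb"))
cv2.imwrite("pics/d.png",cv2.resize(s["pixels"][255:355,210:350],None,fx=5.6,fy=5.6,interpolation=cv2.INTER_CUBIC))
E
```

```text
6.05 [ -32.8 -185.5] [0.22288021 0.7189908  0.49984543]
```

View pics/d.png

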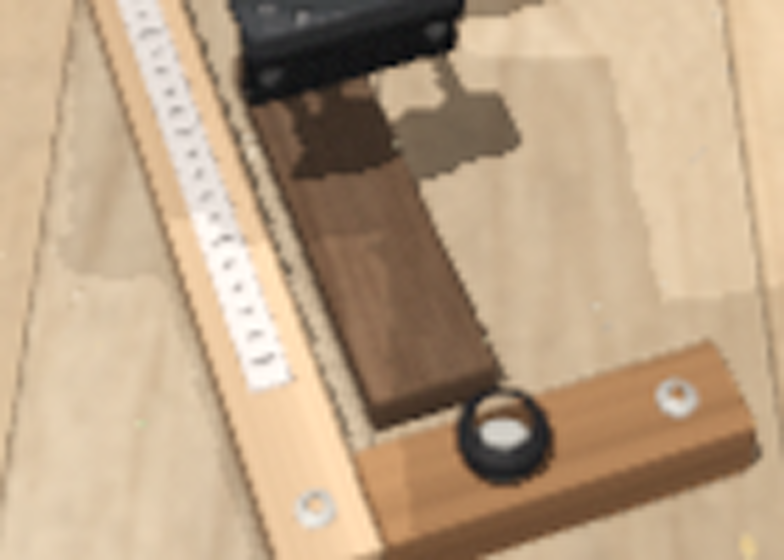

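The bar's stop-side top corners are at (373,407) and (500,372); the fence corner top is at (358,452).

```bash
python3 - <<'E'
from h import *
import pickle
s=pickle.load(open("side3.pkl","rb"))
for u,v,z in((373,407,.02),(500,372,.02),(253,105,.02),(375,428,0),(358,452,.028),(710,342,.028),(187,0,.028)): print(f(px2w(s,u/5.6+210,v/5.6+255,z)))
E
```

```text
[ -9.7 -15.8]
[-53.2 -13.7]
[ -10.  -150.2]
[-11.5 -20.4]
[1.6 2.7]
[-119.8    4.4]
[   0.  -201.4]
```

arm_command(
  delta_rot=[
    [0, 0, 0],
    [0, 0, 0],
    [0, 0, 0],
    [0, 0, 0],
    [0, 0, 0],
    [0, 0, 0],
    [0, 0, 0],
    [0, 0, 0],
    [0, 0, 0],
    [0, 0, 0],
  ],
  delta_pos=[
    [0, 0.004, 0],
    [0, 0.008, 0],
    [0, 0.012, 0],
    [0, 0.015, 0],
    [0, 0.015, 0],
    [0, 0.005, 0],
    [0, -0.003, 0],
    [0, -0.003, -0.03],
    [0, -0.003, -0.06],
    [0, -0.003, -0.06],
  ],
  gripper=[1, 1, 1, 1, 1, 1, 1, 1, -1, -1],
)

```text
time: 6.93
position: [0.5841, 0.163, 0.0744]
tool_rot: [-0.174, 0.985, -0.0, 0.005]
ft_force: [1.8, -0.7, 0.6]
grip_width: 0.0077
grip_force: 0.0
```

arm_command(
  delta_rot=[
    [0, 0, 0],
    [0, 0, 0],
    [0, 0, 0],
    [0, 0, 0],
    [0, 0, 0],
    [0, 0, 0],
    [0, 0, 0],
    [0, 0, 0],
    [0, 0, 0],
    [0, 0, 0],
    [0, 0, 0],
    [0, 0, 0],
  ],
  delta_pos=[
    [0.015, 0.03, 0],
    [0.03, 0.06, 0],
    [0.05, 0.09, 0],
    [0.05, 0.103, 0],
    [0.05, 0.103, 0],
    [0.05, 0.103, 0],
    [0.05, 0.103, 0],
    [0.05, 0.103, 0],
    [0.05, 0.103, 0.02],
    [0.05, 0.103, 0.04],
    [0.05, 0.103, 0.06],
    [0.05, 0.103, 0.06],
  ],
  gripper=[-1, -1, -1, -1, -1, -1, -1, -1, -1, -1, -1, -1],
)

```text
time: 7.93
position: [0.4963, 0.2417, 0.0065]
tool_rot: [-0.174, 0.985, -0.0, -0.003]
ft_force: [-0.1, -0.2, 1.0]
grip_width: 0.0835
grip_force: 0.0
```

```bash
python3 - <<'E'
from h import *
o=status.get_obs();print(o["time"],f(o["position"]),o["position"][2],o["ft_force"],o["grip_width"])
E
```

```text
7.9333 [-84.3 -87.7] 0.006475103147209851 [-0.08065423 -0.17663941  1.00582698] 0.08354578037989283
```

arm_command(
  delta_rot=[
    [0, 0, 0],
    [0, 0, 0],
    [0, 0, 0],
    [0, 0, 0],
    [0, 0, 0],
    [0, 0, 0],
    [0, 0, 0],
    [0, 0, 0],
    [0, 0, 0],
  ],
  delta_pos=[
    [-0.006, 0, 0],
    [-0.012, 0, 0],
    [-0.017, 0, 0],
    [-0.02, 0, 0],
    [-0.023, 0, 0],
    [-0.025, 0, 0],
    [-0.026, 0, 0],
    [-0.027, 0, 0],
    [-0.027, 0, 0],
  ],
  gripper=[-1, -1, -1, -1, -1, -1, -1, -1, -1],
)

```text
time: 8.68
position: [0.5227, 0.2528, 0.0096]
tool_rot: [-0.175, 0.985, 0.0, -0.0]
ft_force: [-0.1, 0.2, 1.2]
grip_width: 0.087
grip_force: 0.4
```

arm_command(
  delta_rot=[
    [0, 0, 0],
    [0, 0, 0],
    [0, 0, 0],
  ],
  delta_pos=[
    [-0.001, 0, 0],
    [-0.0015, 0, 0],
    [-0.0015, 0, 0],
  ],
  gripper=[-1, -1, -1],
)

```text
time: 8.93
position: [0.5241, 0.2532, 0.0095]
tool_rot: [-0.175, 0.985, 0.0, -0.0]
ft_force: [-1.2, -0.3, 1.1]
grip_width: 0.0873
grip_force: 0.5
```

arm_command(
  delta_rot=[
    [0, 0, 0],
    [0, 0, 0],
  ],
  delta_pos=[
    [-0.001, 0, 0],
    [-0.001, 0, 0],
  ],
  gripper=[-1, -1],
)

```text
time: 9.1
position: [0.5254, 0.2536, 0.0095]
tool_rot: [-0.175, 0.985, 0.0, 0.0]
ft_force: [-0.8, 0.2, -0.0]
grip_width: 0.0871
grip_force: 0.3
```

arm_command(
  delta_rot=[
    [0, 0, 0],
    [0, 0, 0],
  ],
  delta_pos=[
    [-0.001, 0, 0],
    [-0.001, 0, 0],
  ],
  gripper=[-1, -1],
)

```text
time: 9.27
position: [0.5257, 0.2538, 0.0095]
tool_rot: [-0.174, 0.985, -0.0, -0.0]
ft_force: [-1.2, 0.3, 2.1]
grip_width: 0.087
grip_force: 0.8
```

arm_command(
  delta_rot=[
    [0, 0, 0],
    [0, 0, 0],
  ],
  delta_pos=[
    [-0.001, 0, 0],
    [-0.001, 0, 0],
  ],
  gripper=[-1, -1],
)

```text
time: 9.43
position: [0.5258, 0.2538, 0.0094]
tool_rot: [-0.174, 0.985, -0.0, -0.001]
ft_force: [-2.8, -1.3, 2.7]
grip_width: 0.0872
grip_force: 1.9
```

The position has stalled and the force is rising, so the bar is on the rail. I'll press a little more to seat it.

arm_command(
  delta_rot=[
    [0, 0, 0],
    [0, 0, 0],
    [0, 0, 0],
  ],
  delta_pos=[
    [-0.001, 0, 0],
    [-0.002, 0, 0],
    [-0.002, 0, 0],
  ],
  gripper=[-1, -1, -1],
)

```text
time: 9.68
position: [0.5259, 0.254, 0.0094]
tool_rot: [-0.174, 0.985, -0.0, -0.003]
ft_force: [-6.3, -2.6, 5.1]
grip_width: 0.0869
grip_force: 3.4
```

arm_command(
  delta_rot=[
    [0, 0, 0],
    [0, 0, 0],
    [0, 0, 0],
    [0, 0, 0],
    [0, 0, 0],
    [0, 0, 0],
    [0, 0, 0],
    [0, 0, 0],
    [0, 0, 0],
    [0, 0, 0],
    [0, 0, 0],
  ],
  delta_pos=[
    [0.005, 0, 0],
    [0.012, 0, 0],
    [0.018, 0, 0],
    [0.018, 0, -0.03],
    [0.018, 0, -0.06],
    [0.01, -0.03, -0.06],
    [0, -0.06, -0.06],
    [-0.015, -0.09, -0.06],
    [-0.026, -0.106, -0.06],
    [-0.026, -0.106, -0.06],
    [-0.026, -0.106, -0.06],
  ],
  gripper=[-1, -1, -1, -1, 1, 1, 1, 1, 1, 1, 1],
)

```text
time: 10.6
position: [0.5906, 0.1634, 0.0696]
tool_rot: [-0.174, 0.985, 0.0, 0.001]
ft_force: [-0.9, 0.6, 0.0]
grip_width: 0.0483
grip_force: 0.0
```

```bash
python3 - <<'E'
from h import *
import pickle
o=status.get_obs();print(o["time"],f(o["position"]),o["position"][2],o["ft_force"],o["grip_width"])
s=cam("side");pickle.dump(s,open("side4.pkl","wb"))
cv2.imwrite("pics/e.png",cv2.resize(s["pixels"][240:350,210:350],None,fx=5.4,fy=5.4,interpolation=cv2.INTER_CUBIC))
E
```

```text
10.6 [ -22.5 -193.6] 0.06955268067485296 [-0.91761475  0.59289626  0.01759572] 0.048273494183607366
```

View pics/e.png

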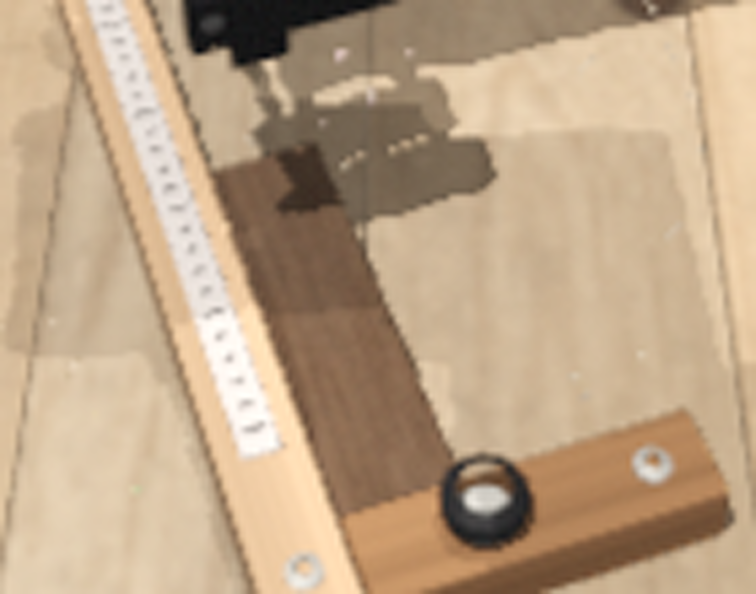

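The bar is flush on the rail, with its far corners at (218,172) and (318,143) and its near end at or close to the stop at (345,510). Next I close the fingers, lower, and push the end to the stop in small steps.

arm_command(
  delta_rot=[
    [0, 0, 0],
    [0, 0, 0],
    [0, 0, 0],
    [0, 0, 0],
    [0, 0, 0],
    [0, 0, 0],
    [0, 0, 0],
    [0, 0, 0],
    [0, 0, 0],
    [0, 0, 0],
    [0, 0, 0],
    [0, 0, 0],
  ],
  delta_pos=[
    [0, 0, 0],
    [0, 0, 0],
    [0, 0, 0],
    [0, 0, 0],
    [0, 0, 0],
    [0, 0, 0],
    [0, 0, 0],
    [0, 0, 0],
    [0, 0, 0.02],
    [0, 0, 0.04],
    [0, 0, 0.06],
    [0, 0, 0.06],
  ],
  gripper=[1, 1, 1, 1, 1, 1, 1, 1, 1, 1, 1, 1],
)

```text
time: 11.65
position: [0.5869, 0.1639, 0.0062]
tool_rot: [-0.174, 0.985, 0.0, -0.003]
ft_force: [-0.9, 0.7, -0.3]
grip_width: 0.0002
grip_force: 0.0
```

arm_command(
  delta_rot=[
    [0, 0, 0],
    [0, 0, 0],
    [0, 0, 0],
    [0, 0, 0],
    [0, 0, 0],
    [0, 0, 0],
    [0, 0, 0],
  ],
  delta_pos=[
    [0, 0.005, 0],
    [0, 0.01, 0],
    [0, 0.015, 0],
    [0, 0.018, 0],
    [0, 0.02, 0],
    [0, 0.021, 0],
    [0, 0.021, 0],
  ],
  gripper=[1, 1, 1, 1, 1, 1, 1],
)

```text
time: 12.23
position: [0.5825, 0.1844, 0.0101]
tool_rot: [-0.175, 0.985, -0.0, 0.0]
ft_force: [0.1, 0.2, 0.3]
grip_width: 0.0008
grip_force: 0.0
```

arm_command(
  delta_rot=[
    [0, 0, 0],
    [0, 0, 0],
    [0, 0, 0],
  ],
  delta_pos=[
    [0, 0.001, 0],
    [0, 0.002, 0],
    [0, 0.002, 0],
  ],
  gripper=[1, 1, 1],
)

```text
time: 12.48
position: [0.5819, 0.1858, 0.0096]
tool_rot: [-0.174, 0.985, -0.0, 0.0]
ft_force: [0.3, -0.8, 0.9]
grip_width: 0.0001
grip_force: 0.0
```

arm_command(
  delta_rot=[
    [0, 0, 0],
    [0, 0, 0],
    [0, 0, 0],
  ],
  delta_pos=[
    [0, 0.001, 0],
    [0, 0.002, 0],
    [0, 0.002, 0],
  ],
  gripper=[1, 1, 1],
)

```text
time: 12.73
position: [0.5812, 0.1877, 0.0096]
tool_rot: [-0.175, 0.985, -0.0, 0.0]
ft_force: [0.6, -0.5, 0.5]
grip_width: 0.0006
grip_force: 0.4
```

arm_command(
  delta_rot=[
    [0, 0, 0],
    [0, 0, 0],
    [0, 0, 0],
  ],
  delta_pos=[
    [0, 0.001, 0],
    [0, 0.002, 0],
    [0, 0.002, 0],
  ],
  gripper=[1, 1, 1],
)

```text
time: 12.98
position: [0.5811, 0.1882, 0.0096]
tool_rot: [-0.175, 0.985, -0.001, 0.0]
ft_force: [1.5, -6.7, 0.2]
grip_width: 0.001
grip_force: 3.1
```

arm_command(
  delta_rot=[
    [0, 0, 0],
    [0, 0, 0],
    [0, 0, 0],
  ],
  delta_pos=[
    [0, 0.001, 0],
    [0, 0.002, 0],
    [0, 0.002, 0],
  ],
  gripper=[1, 1, 1],
)

```text
time: 13.23
position: [0.581, 0.1883, 0.0096]
tool_rot: [-0.176, 0.984, -0.002, 0.0]
ft_force: [1.9, -11.4, 0.1]
grip_width: 0.0005
grip_force: 5.9
```

It is against the stop (11 N). I'll retreat and check.

arm_command(
  delta_rot=[
    [0, 0, 0],
    [0, 0, 0],
    [0, 0, 0],
    [0, 0, 0],
    [0, 0, 0],
    [0, 0, 0],
    [0, 0, 0],
    [0, 0, 0],
    [0, 0, 0],
    [0, 0, 0],
    [0, 0, 0],
  ],
  delta_pos=[
    [0, -0.006, 0],
    [0, -0.015, 0],
    [0, -0.02, 0],
    [0, -0.02, -0.03],
    [0, -0.02, -0.06],
    [0.03, -0.02, -0.09],
    [0.06, -0.02, -0.12],
    [0.09, -0.02, -0.14],
    [0.12, -0.02, -0.14],
    [0.15, -0.02, -0.14],
    [0.15, -0.02, -0.14],
  ],
  gripper=[1, 1, 1, 1, 1, 1, 1, 1, 1, 1, 1],
)

```text
time: 14.15
position: [0.4374, 0.1205, 0.1494]
tool_rot: [-0.174, 0.985, 0.001, -0.005]
ft_force: [-0.8, -1.0, -0.8]
grip_width: 0.0006
grip_force: 0.0
```

```bash
python3 - <<'E'
from h import *
import pickle
o=status.get_obs();print(o["time"],f(o["position"]),o["position"][2],o["ft_force"])
s=cam("side");t=cam("top");pickle.dump((s,t),open("fin.pkl","wb"))
A=cv2.resize(s["pixels"][250:350,210:310],(500,500),interpolation=cv2.INTER_CUBIC)
B=cv2.resize(t["pixels"][170:230,150:210],(300,300),interpolation=cv2.INTER_CUBIC)
D=cv2.resize(t["pixels"][130:300,130:430],(300,170))
cv2.imwrite("pics/f.png",np.hstack([A,np.vstack([B,D,np.zeros((30,300,3),np.uint8)])]))
E
```

```text
14.15 [-181.1 -181.5] 0.1494001204335822 [-0.77985325 -0.97092116 -0.79584576]
```

View pics/f.png

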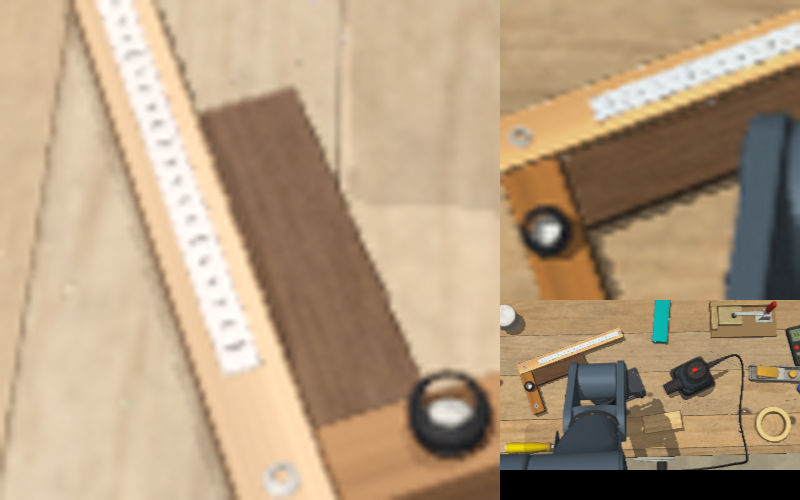

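The bar lies in the corner with no visible gap in either view, and its outer edge runs from (297,88) to (420,375). The bystanders in view (block, tape, plane) look unmoved. I'll check the angle numerically.

```bash
python3 - <<'E'
from h import *
import pickle
s,t=pickle.load(open("fin.pkl","rb"))
S=lambda u,v,z:f(px2w(s,u/5+210,v/5+250,z))
for u,v,z in((297,88,.02),(410,352,.02),(160,0,.028),(320,425,.028)):print(S(u,v,z))
E
```

```text
[ -42.6 -155.6]
[-41.4 -20.4]
[  -1.1 -216.5]
[1.  1.4]
```

```bash
python3 -c "
from rig import robot
print(robot.hand_in())"
```

```text
the job is handed in; nothing more can be done
None
```

The workpiece is in the inner corner of the fence, flush along the rail and butted against the stop, and I handed the job in at about 14 s with no verdict returned; the contact forces I read peaked at about 12 N, and the pale block, tape roll and plane looked unmoved, but the arm partly hid the chisel in the last picture.

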